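Level the shelf on the range by its sprung foot and hold it

ROBOT

A 7-joint arm with a two-finger parallel gripper is mounted at the origin on a cart in front of the work surface, level with it; the furniture and walls round the work are solid. World frame = base frame: x ahead of the robot, y to its left, z up, the work surface at z = 0. Lengths are in m, angles in rad, forces in N, time in s.
With the tool pointing down it reaches from about 0.35 to 0.9 m from the base axis. Payload 8.1 kg.
Tool frame: the origin (TCP) lies midway between the tips of the shut fingers; the grasp point (between the pads) lies behind it (arm.tcp_to_grasp is the z of the grasp point in the tool frame, in m); z points along the fingers, y is the line along which they close (so a half turn about z gives the same grasp; the last joint's range is limited). The gripper opens to 92 mm and grips with 3 to 60 N. Pads are 19 mm wide; open, the fingers measure 130 mm over their backs; the gripper's body (75 mm by 190 mm) begins 47 mm behind the grasp point.
Start: joints at [1.129, 0.434, 0.025, 1.573, -0.012, 1.134, -0.075], TCP at [0.208, -0.589, 0.227] pointing down, gripper open.
Joint ranges: [-2.62, 2.62], [-0.44, 2.09], [-1.27, 1.32], [0.08, 2.57], [-1.32, 4.46], [0.12, 2], [-2.74, 2.74]. Speed limits (rad/s): [2.22, 2.22, 3.01, 3.01, 3.14, 3.14, 3.14].

INTERFACE

Orientations are given as a rotation vector (axis times angle).
In Python, from cell import readout, vision, arm gives the robot as it stands.
- The arm moves only by the tool carry_out, never from a script. Its argument "increments" is one flat list of numbers, 6 for each row, row after row: the shift along the world's x, y, z in mm, then the turn, a rotation vector about the world's x, y, z in rad. In form: [tx, ty, tz, wx, wy, wz, tx, ty, tz, wx, wy, wz, ...]. A call has 1 to 20 rows; each row shifts and turns the commanded pose from where the row before left it; what a row does not reach is not made up. A row lasts 1/8 s, in which the tool goes at most 62.5 mm and 10.7 degrees, less where a joint would pass 70% of its speed; a pose out of reach is approached as far as the arm can. A call with a gripper value outside its range is refused whole. "grip" is the closure, from 0 (fully open) to 1 (shut), set as the call begins (left out, the last holds). The fingers move at their own pace and stop on an object; "newtons" is the grip in N (left out, the last holds). Time passes only in rows, so rows that do not move let the fingers close. It gives the time, the measured TCP pose, the force, the opening and the grip force at its end, in the units of the state.
- readout.observe(): the state, without advancing time (a new reading comes with each control period).
- vision.get_image(name): name is "scene" or "top"; returns the picture (420x560x3 uint8, red, green, blue); there is no depth.
- vision.calibration(name): a dict with "fov_y" (degrees; the focal length in pixels is half the picture's height over the tangent of half this angle, whatever the lens; pixels are square), "cx", "cy" (the principal point, pixels), "k1" (the pictures are not rectified: a ray, as slopes to the right and down, at radius r is drawn at 1 + k1 r^2 times it, then the intrinsics apply), "pose" (4x4, takes a point from camera to world coordinates). Camera axes: x right, y up, looking along -z (the intrinsics and any distortion apply to the point x, -y, -z); pixel columns grow to the right and rows downward; lengths in m; the calibration is good to about 2 mm. A picture is of the moment at which its call begins. calibration takes no time and is no camera call.
- arm.sign_off(): hands the job in; it is judged then, once.
The state is a dict: "clock": time; "joints": joint angles; "dq": joint speeds; "joint_efforts": joint torques, N m; "position": TCP position; "ee_rot": TCP orientation; "force": force on the tool from outside, world axes, zero at the start; "ft_torque": the same for the moment, N m; "width": opening from 0.0 (shut) to 1.0 (fully open); "gripper_force": force on a finger pad.
Only numpy, scipy, OpenCV 4.12 (cv2) and the standard library are available. Lean on these libraries where they do the work, as an engineer would, in place of code of your own. Each camera call takes 0.05 s, during which the arm holds its last target. There are 200 camera calls.

TASK

Level the little slatted shelf on the range: grip its round black knob, press it gently down about halfway on its spring (never hard down to the stop) so that the shelf sits on its foot, and turn the knob clockwise until the bubble of the spirit level stands centred between its two lines. Finish while still holding the knob pressed down with the bubble centred; do not let go, and leave the things standing around alone.

Things in the scene. Friction and masses are not known exactly. Their poses are not given: they have to be found in the camera images.
- levelling_knob: the screw of the levelling foot at the shelf's left end, turning with the black knob; origin on its axis at the shelf's top, z up. Clockwise from above lengthens the foot and raises the pressed shelf's left end 3 mm per rad. At the start it needs 0.6 to 1.6 rad clockwise (its angle in this frame tells nothing: read the bubble). Friction 0.08 N m; it stays as turned and can be turned back
- knob_grip (a point): centre of the grip of the round black knob: an upright cylinder 28 mm wide, 36 mm tall (point half-way up), on a flange 66 mm wide, 8 mm thick, its top 18 mm below this point, on which gripping fingertips can press. Point is 0.11 to 0.13 m above the range. Springs hold the shelf's left end up: pressing first lowers it 11 to 18 mm (under 4 N) onto its foot; then the knob sinks on its own spring
- push_head (a joint): how far the knob is pushed down on its spring relative to the shelf, m: 0 released, 0.007 half-way, 0.014 hard on the stop. About 2.5 N starts it, then 0.7 N more per mm (7.5 N half-way). From 0.003 on the shelf surely sits on its foot. If the foot raises the shelf under a hand that keeps its height, the knob sinks by as much
- bubble_mid (a point): middle of the spirit level's pale bubble, 21 mm long; it moves along the vial to the high side, 0.9 mm per mrad of tilt (11 mm for 1 rad of the knob while pressed), up to 22 mm either way, settling in about half a second. Unpressed shelf: bubble at the left (knob's) end; first pressed: right of the middle
- vial_mid (a point): middle of the vial, between its two black lines (27 mm apart); y along the vial to the left (knob's end), z up from the shelf. The vial, 80 mm long, lies in an aluminium body 120 x 32 mm at the far side of the shelf. Shelf 170 x 290 mm, top 60 mm over the range, hinged at its right end; the knob's axis is 0.145 m left of and 0.045 m nearer than this point
- salt_shaker: salt shaker 44 mm wide, 90 mm tall, behind the shelf; origin under its centre. Leave alone
- honey_jar: honey jar 65 mm wide, 86 mm tall, behind the shelf; origin under its centre. Leave alone
- pepper_mill: wooden pepper mill 58 mm wide, 170 mm tall, behind the shelf; origin under its centre. Leave alone
- mug: mug 90 mm wide, 105 mm tall, right of the shelf; origin under its centre. Leave alone

How it is judged:
At the end, for the whole second after the job is handed in: the fingers still hold the knob pressed more than 3 mm down on its spring, and the bubble's middle stands within 3 mm of the middle of the vial (it lies between the two lines) (value of joint push_head above 0.003 m and contact force between the fingers and levelling_knob above 2 N and y of bubble_mid in the frame of vial_mid between -0.003 and 0.003 m); the arm keeps its last pose, push and grip.
It fails at once if the knob was pushed hard down to its stop (more than 13 mm) (value of joint push_head above 0.013 m).
It fails at once if a bystander was moved more than 15 mm (distance of any of salt_shaker, honey_jar, pepper_mill, mug from where it was at the start of the episode above 0.015 m).
It also fails if it takes over 58 s, if anything falls off the work surface, if the arm or the gripper's body presses on something with over 40 N, if the wrist force passes 120 N, or if a joint passes its speed limit or range.

## Working session

There is one attempt and no reset: what is moved stays moved. The work goes in short steps, Python scripts to look and compute and a tool call to move; the robot and the scene stay as the last step left them, time stands still between calls to the robot, and variables do not carry over. Pictures are saved under pics/ and viewed, at most 10 in all, crops included, and the job is handed in when it is done.

Besides the shell and the picture viewer there is one more tool, called after ">>>" by a JSON object that holds its "name" and its "arguments". carry_out: Moves the arm, as the interface text tells. Its arguments: {"type":"object","properties":{"increments":{"type":"array","items":{"type":"number"}},"grip":{"type":"number"},"newtons":{"type":"number"}},"required":["increments"]}

```bash
mkdir -p pics; cat > h.py <<'E'
import numpy as np, cv2
from cell import readout, vision, arm
def snap(n,f):
    im=vision.get_image(n); cv2.imwrite('pics/'+f,im[:,:,::-1]); return im
def K(n):
    c=vision.calibration(n); f=210/np.tan(np.radians(c['fov_y'])/2); return c,f
def ray(n,u,v):
    c,f=K(n); d=np.array([(u-c['cx'])/f,(v-c['cy'])/f]); s=d.copy()
    for _ in range(20): s=d/(1+c['k1']*(s@s))
    P=np.array(c['pose']); return P[:3,3],P[:3,:3]@np.array([s[0],-s[1],-1])
def atz(n,u,v,z):
    o,d=ray(n,u,v); return o+d*(z-o[2])/d[2]
def proj(n,p):
    c,f=K(n); P=np.array(c['pose']); q=P[:3,:3].T@(np.array(p)-P[:3,3]); s=np.array([q[0],-q[1]])/-q[2]
    s=s*(1+c['k1']*(s@s)); return s*f+[c['cx'],c['cy']]
E
python3 - <<'E'
from h import *
a=snap('scene','s0.png'); b=snap('top','t0.png')
print(readout.observe(), arm.tcp_to_grasp)
for n in('scene','top'): print(vision.calibration(n))
E
```

```text
{'clock': 0.1, 'joints': array([ 1.12940835,  0.43514741,  0.02496238,  1.5739922 , -0.01160897,
        1.13397184, -0.07511938]), 'dq': array([ 0.00071008, -0.00249694,  0.00073995, -0.00152317,  0.00091182,
        0.0006143 , -0.00180753]), 'joint_efforts': array([ 2.86147653e-03, -6.69127178e+01,  9.87501070e-01, -3.15148330e+01,
       -6.06552511e-02,  3.73134110e-02,  3.08017121e-06]), 'position': array([ 0.2075282 , -0.5890704 ,  0.22603235]), 'ee_rot': array([-3.09533762e+00, -5.29273869e-01,  5.36958393e-04]), 'force': array([ 0.50004399, -0.43021746, -0.44672358]), 'ft_torque': array([ 0.01714748, -0.03020461, -0.02340186]), 'gripper_force': 0.0, 'width': 0.9993536598528847} -0.0188
{'fov_y': 42.25033512919258, 'cx': 287.54450222975436, 'cy': 220.33161163966042, 'k1': -0.09960292599372397, 'pose': array([[-0.88888551,  0.26333315, -0.37488426,  0.06403253],
       [-0.45788865, -0.48413786,  0.74561955,  0.77526941],
       [ 0.01485068,  0.83442566,  0.55092039,  0.84676324],
       [ 0.        ,  0.        ,  0.        ,  1.        ]])}
{'fov_y': 46.31583805064764, 'cx': 272.36873352097945, 'cy': 215.67279804772056, 'k1': 0.04889979093445925, 'pose': array([[ 0.01234785,  0.98265338, -0.18504016,  0.39514493],
       [-0.99989537,  0.01073968, -0.00969073, -0.24356065],
       [-0.00753536,  0.18514046,  0.98268318,  1.08849864],
       [ 0.        ,  0.        ,  0.        ,  1.        ]])}
```

View pics/s0.png

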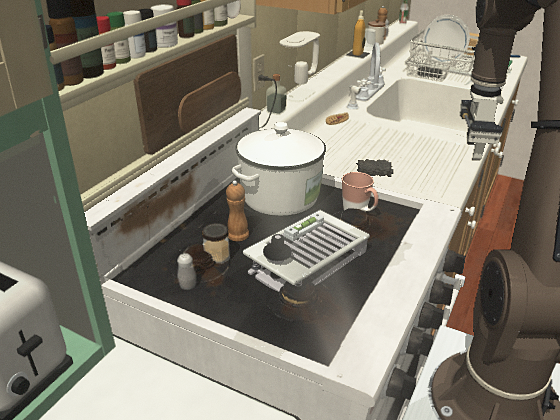

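View pics/t0.png

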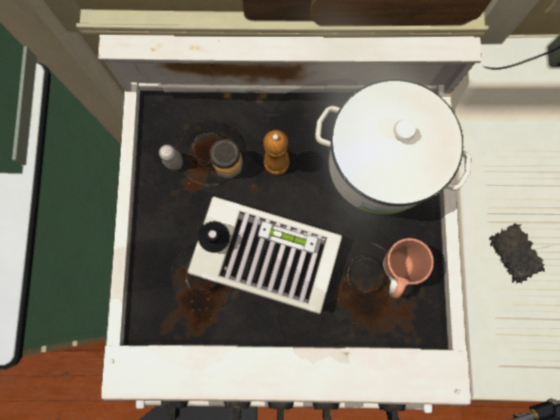

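The top view shows the knob near (215,236) and the vial near (288,237), with the shelf yawed about 15°. In the scene view the knob is near (276,245). I'll enlarge both.

```bash
python3 - <<'E'
import cv2,numpy as np
t=cv2.imread('pics/t0.png')[190:320,180:350]; s=cv2.imread('pics/s0.png')[200:310,230:380]
a=cv2.resize(t,None,fx=4,fy=4,interpolation=cv2.INTER_CUBIC)
cv2.imwrite('pics/t0c.png',a)
cv2.imwrite('pics/s0c.png',cv2.resize(s,None,fx=5,fy=5,interpolation=cv2.INTER_CUBIC))
from h import *
for z in (.06,.115,.13): print(z,atz('top',215,236,z),atz('top',288,237,z))
E
```

```text
0.06 [ 0.54372862 -0.11259376  0.06      ] [ 0.54330516 -0.26702278  0.06      ]
0.115 [ 0.53578296 -0.11959734  0.115     ] [ 0.53538214 -0.26576812  0.115     ]
0.13 [ 0.53361596 -0.12150741  0.13      ] [ 0.53322132 -0.26542594  0.13      ]
```

View pics/t0c.png

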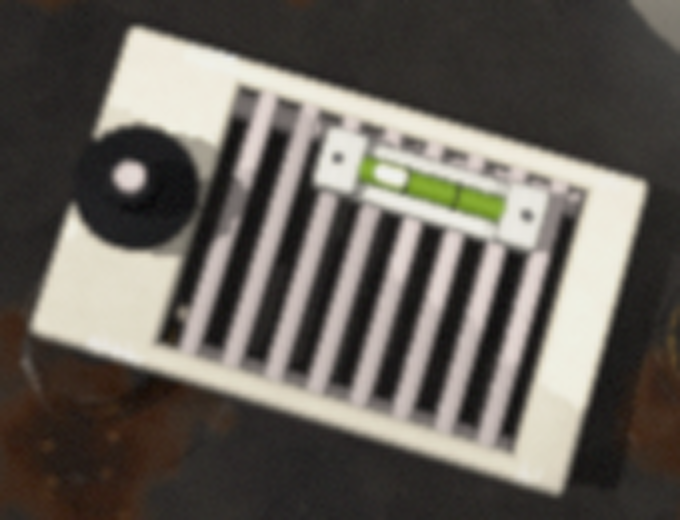

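View pics/s0c.png

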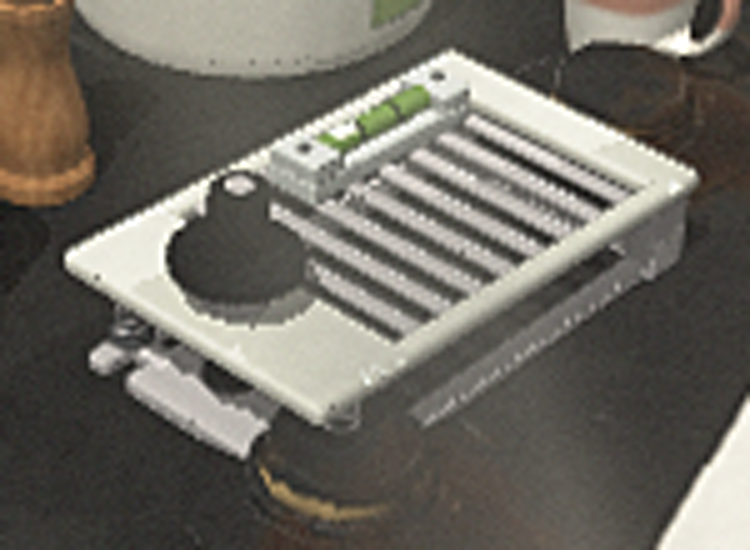

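The crops show the pink cap of the knob at top (212.4,233.9) and scene (277.7,236.9). The flange centre is at top (214.2,237). I'll triangulate these.

```bash
cat >> h.py <<'E'
def tri(pt,ps):
    o1,d1=ray('top',*pt); o2,d2=ray('scene',*ps)
    A=np.c_[d1,-d2]; t=np.linalg.lstsq(A,o2-o1,rcond=None)[0]; a=o1+d1*t[0]; b=o2+d2*t[1]; return (a+b)/2,np.linalg.norm(a-b)
E
python3 - <<'E'
from h import *
T=lambda x,y:(180+x/4-.4,190+y/4-.4); S=lambda x,y:(230+x/5-.4,200+y/5-.4)
for n,a,b in [('cap',(130,176),(239,185)),('dotL',(338,158),(305,148)),('dotR',(526,215),(438,76)),('cornFL',(132,28),(70,255)),('cornNL',(33,330),(330,420)),('cornNR',(560,490),(693,178)),('cornFR',(645,182),(452,52))]:
    print(n,tri(T(*a),S(*b)))
for z in(.09,.095,.1,.105): print(atz('top',*T(137,188),z))
E
```

```text
cap (array([ 0.53743759, -0.11640481,  0.13574882]), np.float64(7.986430459788364e-05))
dotL (array([ 0.55451133, -0.21715382,  0.09003526]), np.float64(0.0006867206749197752))
dotR (array([ 0.52660595, -0.31405434,  0.08596379]), np.float64(0.000720306622571267))
cornFL (array([ 0.62492909, -0.10673262,  0.07200758]), np.float64(0.0029824072328975227))
cornNL (array([ 0.46434786, -0.06092979,  0.06781549]), np.float64(0.004821819069004091))
cornNR (array([ 0.38934344, -0.33289382,  0.05559626]), np.float64(0.0012691582053602013))
cornFR (array([ 0.54771138, -0.37916455,  0.05821921]), np.float64(0.0025256476333857243))
[ 0.53812581 -0.11409649  0.09      ]
[ 0.53740983 -0.11474478  0.095     ]
[ 0.53669386 -0.11539308  0.1       ]
[ 0.53597788 -0.11604137  0.105     ]
```

>>> {"name": "carry_out", "arguments": {"increments": [20,30,0,0,0,0,20,30,0,0,0,0,20,30,0,0,0,0,20,30,0,0,0,0,20,30,0,0,0,0,20,30,0,0,0,0,20,30,0,0,0,0,20,30,0,0,0,0,20,30,0,0,0,0,20,30,0,0,0,0,20,30,0,0,0,0,20,30,0,0,0,0,20,30,0,0,0,0,20,30,0,0,0,0,25,30,-10,0,0,0,24,23,-16,0,0,0,0,0,0,0,0,0,0,0,0,0,0,0], "grip": 0, "newtons": 25}}

```text
clock: 2.35
position: [0.5361, -0.1171, 0.2005]
ee_rot: [3.097, 0.529, -0.002]
force: [0.7, -1.1, 0.8]
width: 1.0
gripper_force: 0.0
```

```bash
python3 - <<'E'
from h import *
s=readout.observe(); print({k:np.round(v,4) for k,v in s.items()})
E
```

```text
{'clock': np.float64(2.35), 'joints': array([ 0.2942,  0.3515, -0.2328,  1.7795,  0.0938,  1.0224, -1.2063]), 'dq': array([ 0.0147, -0.014 ,  0.0099, -0.0008, -0.0009,  0.0001, -0.0004]), 'joint_efforts': array([-1.32330e+00, -5.68930e+01, -2.96520e+00, -2.95765e+01,
       -1.48300e-01, -1.27500e-01, -3.58000e-02]), 'position': array([ 0.5361, -0.1171,  0.2005]), 'ee_rot': array([ 3.0965e+00,  5.2900e-01, -1.8000e-03]), 'force': array([ 0.6688, -1.1387,  0.7739]), 'ft_torque': array([-0.0094, -0.0216, -0.008 ]), 'gripper_force': np.float64(0.0), 'width': np.float64(0.9999)}
```

>>> {"name": "carry_out", "arguments": {"increments": [0,0,0,0,0,0.125,0,0,0,0,0,0.125,0,0,0,0,0,0.125,0,0,0,0,0,0.125,0,0,0,0,0,0.125,0,0,0,0,0,0.125,0,0,0,0,0,0.125,0,0,0,0,0,0.125,1,1,-15,0,0,0,0,0,-15,0,0,0,0,0,-15,0,0,0,0,0,-15,0,0,0,0,0,-15,0,0,0,0,0,-10,0,0,0,0,0,-8,0,0,0,0,0,0,0,0,0,0,0,0,0,0,0]}}

```text
clock: 4.47
position: [0.538, -0.1155, 0.1081]
ee_rot: [2.463, 1.949, 0.001]
force: [-0.1, 0.7, -0.2]
width: 1.0
gripper_force: 0.0
```

```bash
python3 - <<'E'
from h import *
s=readout.observe(); print({k:np.round(s[k],4) for k in('joints','force','position')})
a=snap('scene','s1.png'); b=snap('top','t1.png')
c=cv2.resize(a[170:310,220:400],None,fx=4,fy=4,interpolation=cv2.INTER_CUBIC); cv2.imwrite('pics/s1c.png',c[:,:,::-1])
E
```

```text
{'joints': array([ 0.4182,  0.4823, -0.4147,  1.8677,  0.2532,  0.8425, -0.3562]), 'force': array([-0.0527,  0.6872, -0.2192]), 'position': array([ 0.538 , -0.1155,  0.1081])}
```

View pics/s1c.png

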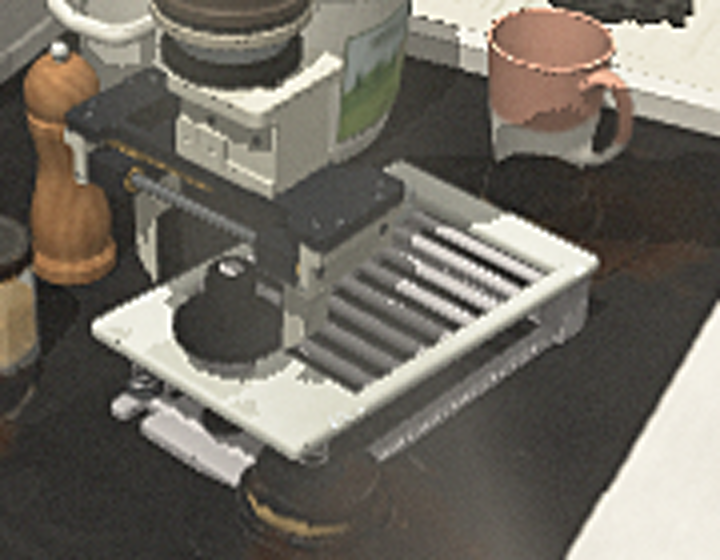

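View pics/t1.png

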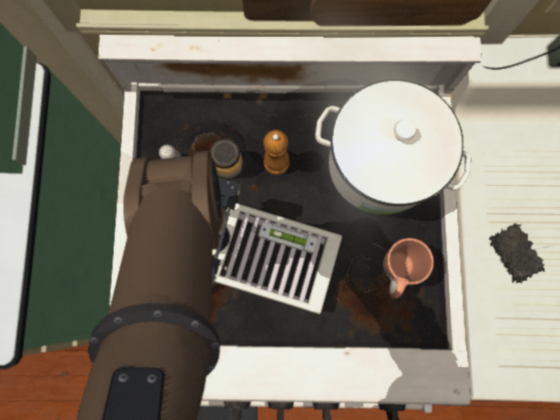

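The gripper straddles the knob, and the top camera still sees the vial at about (288,237). I'll close the fingers.

>>> {"name": "carry_out", "arguments": {"increments": [0,0,-2,0,0,0,0,0,0,0,0,0,0,0,0,0,0,0,0,0,0,0,0,0,0,0,0,0,0,0,0,0,0,0,0,0,0,0,0,0,0,0,0,0,0,0,0,0], "grip": 1, "newtons": 25}}

```text
clock: 5.58
position: [0.5379, -0.1156, 0.1058]
ee_rot: [2.463, 1.949, 0.0]
force: [1.3, -0.4, -0.7]
width: 0.299
gripper_force: 25.0
```

```bash
cat >> h.py <<'E'
def bubble(n=4,plot=None):
    ims=[vision.get_image('top') for _ in range(n)]
    im=np.mean(ims,0).astype(np.float32)
    # vial axis in image: green pixels, principal line
    x0,y0=245,215; c=im[y0:265,x0:335]
    g=(c[:,:,1]-np.maximum(c[:,:,0]-0,c[:,:,2])); g[c[:,:,1]-c[:,:,2]<50]=0
    v,u=np.nonzero(g>12); p=np.c_[u,v]+[x0,y0]
    m=p.mean(0); d=np.linalg.svd(p-m)[2][0]; d*=np.sign(d[0])
    t=np.arange(-30,30,.25); off=np.linspace(-1.5,1.5,7); nn=np.array([-d[1],d[0]])
    P=m+t[:,None,None]*d+off[None,:,None]*nn
    s=cv2.remap(im,P[:,:,0].astype(np.float32),P[:,:,1].astype(np.float32),cv2.INTER_LINEAR).mean(1)
    return m,d,t,s
E
python3 - <<'E'
from h import *
s=readout.observe(); print({k:np.round(s[k],4) for k in('joints','force','ft_torque','position','width')})
m,d,t,s=bubble(); print(m,d); print(np.c_[t,s][::2].round(1).tolist())
E
```

```text
{'joints': array([ 0.4173,  0.4853, -0.4135,  1.8698,  0.255 ,  0.8378, -0.3577]), 'force': array([ 1.2638, -0.4087, -0.7288]), 'ft_torque': array([-0.0543, -0.2031, -0.0049]), 'position': array([ 0.5379, -0.1156,  0.1058]), 'width': np.float64(0.2994)}
[291.31496063 237.98425197] [0.95604336 0.29322533]
[[-30.0, 120.6, 119.0, 114.5], [-29.5, 110.4, 108.9, 105.3], [-29.0, 103.7, 102.4, 99.3], [-28.5, 105.1, 103.8, 100.7], [-28.0, 113.6, 112.0, 108.2], [-27.5, 124.3, 122.5, 118.0], [-27.0, 136.4, 134.5, 129.0], [-26.5, 145.7, 143.7, 137.4], [-26.0, 151.0, 149.0, 142.2], [-25.5, 153.7, 151.7, 144.6], [-25.0, 153.5, 151.7, 144.0], [-24.5, 150.9, 149.8, 140.6], [-24.0, 145.1, 145.8, 133.4], [-23.5, 135.3, 138.7, 120.3], [-23.0, 122.1, 129.5, 101.5], [-22.5, 107.4, 119.9, 79.2], [-22.0, 95.3, 112.2, 59.3], [-21.5, 88.4, 108.0, 45.6], [-21.0, 85.2, 105.9, 38.5], [-20.5, 85.4, 106.0, 38.6], [-20.0, 88.9, 108.0, 44.8], [-19.5, 96.4, 112.6, 57.4], [-19.0, 108.1, 120.4, 74.3], [-18.5, 124.2, 131.8, 94.1], [-18.0, 139.5, 143.1, 111.6], [-17.5, 151.6, 152.8, 124.3], [-17.0, 160.2, 160.1, 133.0],
[... 1873 characters left out ...]
.6, 140.8], [18.0, 146.1, 144.5, 137.9], [18.5, 140.1, 138.8, 132.4], [19.0, 129.1, 127.7, 122.2], [19.5, 117.8, 116.2, 111.8], [20.0, 108.9, 107.3, 103.8], [20.5, 102.7, 101.4, 98.5], [21.0, 104.5, 103.3, 100.3], [21.5, 110.5, 109.1, 105.7], [22.0, 121.2, 119.4, 115.3], [22.5, 133.3, 131.5, 126.4], [23.0, 142.2, 140.3, 134.3], [23.5, 147.6, 145.3, 138.8], [24.0, 147.6, 145.0, 138.7], [24.5, 145.2, 141.9, 136.1], [25.0, 141.4, 136.6, 131.7], [25.5, 138.8, 132.6, 128.9], [26.0, 139.2, 131.6, 128.8], [26.5, 140.0, 131.8, 129.4], [27.0, 139.4, 131.1, 128.7], [27.5, 135.5, 127.4, 125.1], [28.0, 126.1, 118.6, 116.5], [28.5, 109.7, 103.0, 101.0], [29.0, 87.1, 81.6, 79.9], [29.5, 64.0, 59.7, 58.3]]
```

>>> {"name": "carry_out", "arguments": {"increments": [0,0.5,-2,0,0,0,0.5,0.5,-2,0,0,0,0,0.5,-2,0,0,0,0,0.5,-2,0,0,0,0,0,-2,0,0,0,0,0,0,0,0,0,0,0,0,0,0,0,0,0,0,0,0,0]}}

```text
clock: 6.78
position: [0.5384, -0.1136, 0.0959]
ee_rot: [2.463, 1.949, 0.001]
force: [2.1, -3.6, 4.0]
width: 0.3
gripper_force: 25.0
```

```bash
cat >> h.py <<'E'
def meas(n=4):
    m,d,t,s=bubble(n); r=s[:,0]; b=s[:,2]
    cen=[k for k in range(1,len(t)-1) if r[k]<r[k-1] and r[k]<=r[k+1] and 92<r[k]<125 and b[k]>90]
    dots=t[cen]; mid=-4.1+0*m[0]
    L=[x for x in dots if x<-10]; R=[x for x in dots if x>10]
    mid=None
    for i in L:
        for j in R:
            if abs(j-i-49.5)<1.5: mid=(i+j)/2; sc=(j-i)/101.
    st=readout.observe()
    print('clk',st['clock'],'F',st['force'].round(2),'T',st['ft_torque'].round(2),'pos',st['position'].round(4),'w',round(st['width'],3),'q7',st['joints'][6].round(3))
    if mid is None: print('dots',dots,'m',m); mid=-4.1; sc=.49
    k=(t>mid-17.5)&(t<mid+17.5)&(b>82); w=t[k]
    lines=[t[q]-mid for q in range(1,len(t)-1) if r[q]<r[q-1] and r[q]<=r[q+1] and r[q]<76 and abs(t[q]-mid)<15]
    print('bubble right of mid mm',(w.mean()-mid)/sc,'len',len(w)*.25/sc,'lines mm',np.array(lines)/sc,'mid',m+mid*d)
E
python3 -c "from h import *; meas()"
```

```text
clk 6.975 F [ 1.06 -3.32  5.3 ] T [-0.93 -0.47 -0.03] pos [ 0.5384 -0.1136  0.0958] w 0.299 q7 -0.369
bubble right of mid mm -7.651515151515151 len 17.853535353535353 lines mm [13.77272727] mid [286.85498126 236.83542307]
```

>>> {"name": "carry_out", "arguments": {"increments": [0,0,-1,0,0,0,0,0,-1,0,0,0,0,0,-1,0,0,0,0,0,0,0,0,0,0,0,0,0,0,0,0,0,0,0,0,0]}}

```text
clock: 7.72
position: [0.5385, -0.1132, 0.0929]
ee_rot: [2.463, 1.95, 0.001]
force: [3.1, 0.4, 4.2]
width: 0.3
gripper_force: 25.0
```

```bash
python3 -c "from h import *; meas()"
```

```text
clk 7.925 F [ 4.1  -0.52  3.02] T [-0.37 -0.91 -0.03] pos [ 0.5385 -0.1133  0.0929] w 0.296 q7 -0.371
bubble right of mid mm -2.2839195979899496 len 17.763819095477388 lines mm [-14.46482412  12.94221106] mid [286.89319109 236.82786165]
```

>>> {"name": "carry_out", "arguments": {"increments": [0,0,-1,0,0,0,0,0,-1,0,0,0,0,0,-1,0,0,0,0,0,0,0,0,0,0,0,0,0,0,0,0,0,0,0,0,0]}}

```text
clock: 8.68
position: [0.5385, -0.1131, 0.0898]
ee_rot: [2.463, 1.95, 0.001]
force: [4.6, 1.9, 5.6]
width: 0.299
gripper_force: 25.0
```

```bash
python3 -c "from h import *; meas()"
```

```text
clk 8.875 F [4.83 2.97 5.57] T [ 0.1  -1.08 -0.01] pos [ 0.5385 -0.1131  0.0899] w 0.297 q7 -0.374
bubble right of mid mm 4.335858585858586 len 17.343434343434343 lines mm [-13.26262626] mid [286.84008238 236.93881853]
```

>>> {"name": "carry_out", "arguments": {"increments": [0.5,0.5,-1,0,0,0,0.5,0,-1,0,0,0,0,0,-1,0,0,0,0,0,0,0,0,0,0,0,0,0,0,0,0,0,0,0,0,0]}}

```text
clock: 9.62
position: [0.5387, -0.1128, 0.0866]
ee_rot: [-2.463, -1.949, 0.001]
force: [2.2, 1.6, 6.0]
width: 0.303
gripper_force: 25.0
```

```bash
python3 -c "from h import *; meas()"
```

```text
clk 9.825 F [2.35 0.72 5.83] T [ 0.01 -0.5   0.01] pos [ 0.5387 -0.1128  0.0867] w 0.3 q7 -0.377
bubble right of mid mm 9.48477157360406 len 17.944162436548226 lines mm [-13.07360406] mid [286.62126678 236.91246406]
```

>>> {"name": "carry_out", "arguments": {"increments": [0.5,0,-1,0,0,0,0,0,-1,0,0,0,0,0,0,0,0,0,0,0,0,0,0,0,0,0,0,0,0,0]}}

```text
clock: 10.45
position: [0.5387, -0.1128, 0.0846]
ee_rot: [-2.463, -1.949, 0.002]
force: [-0.0, 1.7, 8.8]
width: 0.299
gripper_force: 25.0
```

```bash
python3 -c "from h import *; meas(6)"
```

```text
clk 10.75 F [0.84 1.06 7.33] T [ 0.06 -0.16 -0.  ] pos [ 0.5387 -0.1128  0.0846] w 0.298 q7 -0.378
bubble right of mid mm 9.48477157360406 len 17.944162436548226 lines mm [-13.07360406] mid [286.72171283 236.91434348]
```

The bubble has stopped at +9.5 mm and Fz is about 8 N, so the shelf is on its foot with the knob about halfway down. That calls for roughly 0.85 rad clockwise, so I'll turn while raising the hand with the foot.

>>> {"name": "carry_out", "arguments": {"increments": [0,0,0,0,0,0,0,0,0.3,0,0,-0.08,0,0,0.3,0,0,-0.08,0,0,0.2,0,0,-0.08,0,0,0.2,0,0,-0.08,0,0,0.3,0,0,-0.08,0,0,0.2,0,0,-0.08,0,0,0,0,0,0,0,0,0,0,0,0,0,0,0,0,0,0,0,0,0,0,0,0,0,0,0,0,0,0,0,0,0,0,0,0], "newtons": 35}}

```text
clock: 12.38
position: [0.5386, -0.1129, 0.0861]
ee_rot: [-2.856, -1.307, 0.003]
force: [0.2, 1.6, 8.3]
width: 0.294
gripper_force: 35.0
```

```bash
python3 -c "from h import *; meas(6)"
```

```text
clk 12.675 F [0.59 1.32 7.69] T [ 0.06 -0.05 -0.06] pos [ 0.5385 -0.1129  0.0861] w 0.297 q7 -0.779
bubble right of mid mm 3.8257575757575757 len 17.343434343434343 lines mm [-13.26262626] mid [286.80979159 236.87820754]
```

>>> {"name": "carry_out", "arguments": {"increments": [0,0,0.3,0,0,-0.085,0,0,0.2,0,0,-0.085,0,0,0.3,0,0,-0.085,0,0,0.2,0,0,-0.085,0,0,0,0,0,0,0,0,0,0,0,0,0,0,0,0,0,0,0,0,0,0,0,0,0,0,0,0,0,0,0,0,0,0,0,0]}}

```text
clock: 13.92
position: [0.5385, -0.1129, 0.087]
ee_rot: [-3.036, -0.805, 0.003]
force: [0.7, 2.1, 8.3]
width: 0.296
gripper_force: 35.0
```

```bash
python3 - <<'E'
from h import *
meas(6)
m,d,t,s=bubble(4); k=(t>-28)&(t<22)
print([(float(a),int(r),int(b)) for a,r,b in zip(t[k],s[k,0],s[k,2])])
b=snap('top','t2.png'); cv2.imwrite('pics/t2c.png',cv2.resize(b[195:295,190:350],None,fx=5,fy=5,interpolation=cv2.INTER_CUBIC)[:,:,::-1])
E
```

```text
clk 14.225 F [-0.05  0.84  7.29] T [ 0.08  0.1  -0.11] pos [ 0.5385 -0.113   0.087 ] w 0.295 q7 -1.063
bubble right of mid mm 0.51010101010101 len 17.853535353535353 lines mm [-13.26262626  13.26262626] mid [286.87669747 236.8857533 ]
[(-27.75, 116, 109), (-27.5, 123, 116), (-27.25, 128, 121), (-27.0, 131, 124), (-26.75, 132, 125), (-26.5, 131, 124), (-26.25, 128, 120), (-26.0, 123, 116), (-25.75, 117, 111), (-25.5, 112, 107), (-25.25, 107, 102), (-25.0, 103, 98), (-24.75, 100, 95), (-24.5, 98, 94), (-24.25, 99, 95), (-24.0, 101, 97), (-23.75, 104, 100), (-23.5, 109, 104), (-23.25, 115, 109), (-23.0, 121, 115), (-22.75, 128, 121), (-22.5, 134, 127), (-22.25, 139, 132), (-22.0, 143, 136), (-21.75, 147, 139), (-21.5, 150, 142), (-21.25, 151, 143), (-21.0, 152, 144), (-20.75, 153, 144), (-20.5, 153, 143), (-20.25, 152, 142), (-20.0, 150, 140), (-19.75, 147, 137), (-19.5, 144, 133), (-19.25, 140, 127), (-19.0, 134, 120), (-18.75, 127, 110), (-18.5, 120, 99), (-18.25, 112, 88), (-18.0, 105, 77), (-17.75, 98, 67), (-17.5, 93, 57), (-17.25, 89, 49), (-17.0, 85, 43), (-16.75, 83, 38), (-16.5
[... 1912 characters left out ...]
, (11.75, 82, 34), (12.0, 82, 34), (12.25, 82, 34), (12.5, 82, 34), (12.75, 82, 33), (13.0, 82, 34), (13.25, 82, 34), (13.5, 82, 34), (13.75, 82, 34), (14.0, 82, 34), (14.25, 82, 34), (14.5, 82, 34), (14.75, 82, 34), (15.0, 82, 33), (15.25, 81, 33), (15.5, 81, 33), (15.75, 81, 33), (16.0, 81, 33), (16.25, 81, 33), (16.5, 81, 33), (16.75, 81, 34), (17.0, 82, 35), (17.25, 82, 37), (17.5, 83, 39), (17.75, 85, 42), (18.0, 87, 47), (18.25, 90, 54), (18.5, 94, 62), (18.75, 99, 72), (19.0, 105, 82), (19.25, 112, 92), (19.5, 119, 103), (19.75, 127, 113), (20.0, 133, 121), (20.25, 138, 128), (20.5, 142, 132), (20.75, 145, 136), (21.0, 147, 138), (21.25, 148, 139), (21.5, 149, 139), (21.75, 148, 139)]
```

View pics/t2c.png

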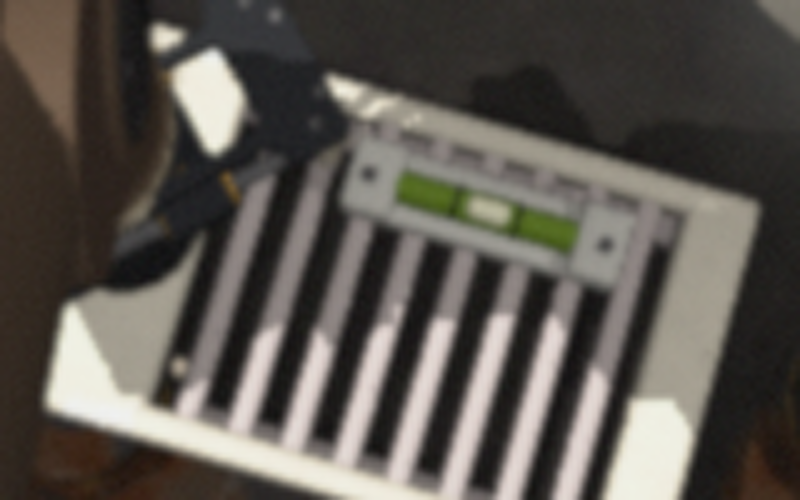

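The picture shows the bubble at about (489,209), midway between the lines at about (458,201) and (520,217). It measures +0.5 mm off centre, with about 7.5 N of push and a 35 N grip, so I'm handing in.

```bash
python3 -c "from h import *; print(arm.sign_off())"
```

```text
the job is handed in; nothing more can be done
None
```

I handed the job in at 14 s of arm time with the knob still held about halfway down (about 7.5 N of push) and the bubble measured 0.5 mm right of the vial's middle; sign-off gave no verdict.

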